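# Unstack the drip-dried espresso set

### The job

The washed espresso parts were left stacked on the cup to drip dry: take the stack apart and lay the coffee station out. Stand the tamper in its round rubber seat, drop the dosing funnel over the boss of its wooden stand, seat the filter basket fully home in the portafilter, and stand the cup on the middle of the plain wooden coaster, everything upright.

Things in the scene. Friction and masses are not known exactly. Their poses are not given: they have to be found in the camera images.
- tamper_mid (a point): Coffee tamper: steel foot (46 mm dia, 18 mm high), thin neck (16 mm dia), dark wooden handle on top; 95 mm tall, 250 g. Point: on its axis, half-way up (47.5 mm above its underside); z up along the axis. The handle's thickest part, 35 mm dia, lies 16.5 to 36.5 mm above the point. At the start it stands upright on the floor of the filter basket, its neck and handle coming up through the dosing funnel (the handle's thick part is wholly above the funnel).
- funnel_mid (a point): Dosing funnel: dark metal ring open at both ends, 61 mm outer dia at both rims (59 mm between), 52 mm clear bore, 24 mm high, 60 g. Point: on its axis, half-way up (12 mm above its underside); z up. Either way up is the same to look at: keep it as it stands. At the start it sits on the basket's flange, inside the flange's low raised bead.
- basket_mid (a point): Steel espresso filter basket: a small cup, 54 mm outer dia, 24 mm deep to the underside of its round flange; flange 69 mm dia, 5.5 mm thick at its edge (a bead 3 mm high runs round on top). 70 g. Point: on its axis, 15 mm above its underside (half-way up, 9 mm below the flange's underside); z up. At the start it hangs in the mouth of the cup, flange on the cup's rim.
- cup_mid (a point): White espresso cup, open at the top, 58 mm tall, rim 64 mm outer dia, straight-walled in its upper half (64 mm) and rounding in to a 44 mm foot, wall 3 mm, 180 g. Point: on its axis, half-way up (29 mm above its underside); z up, the ear handle is at +y of this frame, reaching 52 mm from the axis, between 16 and 51 mm above the underside. Bottom of the stack.
- tamper_seat: Tamper seat (fixed): round black rubber dish, 76 mm dia, 20 mm high, with a round recess 53 mm dia, 10 mm deep. Origin: centre of its underside; z up. The recess floor is 10 mm above it.
- funnel_stand: Funnel stand (fixed): turned dark-wood disc, 82 mm dia, 12 mm thick, with a round boss in the middle, 47 mm dia (narrowed at its top), up to 30 mm above the underside, over which the dosing funnel drops to rest on the disc. Origin: centre of its underside; z up.
- portafilter_rim (a point): Portafilter clamped in a dark-wood tamping stand (fixed): a steel bowl, 66 mm outer dia, with a black handle that sticks out along -x of this frame for 150 mm. Point: centre of the bowl's open rim, 66 mm above the bar top; z up. Bore 60 mm dia, 27 mm deep; the basket's flange rests on the rim. Two lugs at +y and -y on the bowl, their tops 13 mm below the rim.
- coaster: Coaster (fixed): plain turned wooden disc, flat, 86 mm dia, 22 mm thick, no recess or boss. Origin: centre of its underside; z up.

How it is judged (in metres and radians):
At the end, for the whole second after the job is handed in: Tamper in the seat's recess and funnel round its boss (axes within 8 mm, down within 3 mm), basket in the portafilter, flange on the rim (6 mm, 3 mm), cup on the coaster within 15 mm of its middle; all within 0.1 rad of upright, released and at rest (horizontal distance between tamper_mid and tamper_seat below 0.008 m and z of tamper_mid in the frame of tamper_seat between 0.053 and 0.0605 m and angle between each of tamper_mid, funnel_mid, basket_mid, cup_mid's own z axis and vertical below 0.1 rad and linear speed of each of tamper, funnel, basket, cup below 0.02 m/s and horizontal distance between funnel_mid and funnel_stand below 0.008 m and z of funnel_mid in the frame of funnel_stand between 0.02 and 0.027 m and horizontal distance between basket_mid and portafilter_rim below 0.006 m and z of basket_mid in the frame of portafilter_rim between -0.013 and -0.006 m and horizontal distance between cup_mid and coaster below 0.015 m and z of cup_mid in the frame of coaster between 0.047 and 0.055 m); the robot touches nothing.
It also fails if it takes over 125 s, if anything falls off the work surface, if the arm or the gripper's body presses on something with over 40 N, if the wrist force passes 120 N, or if a joint passes its speed limit or range.

### The arm

A 6-joint arm with a two-finger parallel gripper is mounted at the origin on a cart in front of the work surface, level with it; the furniture and walls round the work are solid. World frame = base frame: x ahead of the robot, y to its left, z up, the work surface at z = 0. Lengths are in m, angles in degrees, forces in N, time in s.
With the tool pointing down it reaches from about 0.25 to 0.725 m from the base axis. Payload 9.7 kg.
Tool frame: the origin (TCP) lies at the centre of the arm's flange, where the gripper is bolted on; the fingertips stand 173 mm ahead of it and the grasp point (between the pads) lies 155 mm ahead of it; z points along the fingers, y is the line along which they close (so a half turn about z gives the same grasp; the last joint's range is limited). The gripper opens to 85 mm and grips with 20 to 120 N. Pads are 22 mm wide; open, the fingers measure 114 mm over their backs; the gripper's body (76 mm by 85 mm) begins 54 mm behind the grasp point. The pads swing forward as they close: fully open they stand 13 mm farther back than shut.
Start: joints at [71.505, 4.979, 10.078, 95.1, 0, 90], TCP at [0.174, 0.522, 0.405] pointing down, gripper open.
Joint ranges: [-179.16, 179.16], [-48.56, 103.87], [-65.8, 70.77], [-126.05, 130.52], [-82.76, 87.17], [-180, 180]. Speed limits (degrees/s): [127.2, 127.2, 147.25, 180, 180, 180].

### API

Orientations are given as [roll, pitch, yaw] about the fixed x, y, z axes, in that order (R = Rz(yaw) Ry(pitch) Rx(roll)).
In Python, from workcell import monitor, camera, get_calibration, bot gives the robot as it stands.
- The arm moves only by the tool carry_out, never from a script. Its argument "targets" is text: rows parted by semicolons, each of 7 numbers parted by spaces: the shift along the tool's x, y, z in units of 0.04 m (1.0 is 0.04 m), then the turn, a rotation vector about the tool's x, y, z in units of 0.1 rad (1.0 is 0.1 rad), then the opening, from -1 (shut) to 1 (fully open), so that 0 is half open. A call has exactly 8 rows; each row shifts and turns the commanded pose from where the row before left it, along the tool's axes as they then stand; what a row does not reach is not made up. A row lasts 1/12 s, in which the tool goes at most 41.7 mm and 7.16 degrees, less where a joint would pass 70% of its speed; a pose out of reach is approached as far as the arm can. A call with a number of a shift or a turn outside -1 to 1 is refused whole. A call with a gripper value outside its range is refused whole. The fingers move at their own pace and stop on an object; "newtons" is the grip in N (left out, the last holds). Time passes only in rows, so rows that do not move let the fingers close, or fill a call up. It gives the time, the measured TCP pose, the force, the opening and the grip force at its end, in the units of the state.
- monitor.get_obs(): the state, without advancing time (a new reading comes with each control period).
- camera(name): name is "scene" or "side" or "wrist"; returns the picture (480x640x3 uint8, red, green, blue); there is no depth.
- get_calibration(name): a dict with "fx", "fy", "cx", "cy" (pixels), "D" ([k1, k2, p1, p2, k3] as OpenCV has them; the pictures are not rectified), "view" (4x4, takes a point from world to camera coordinates). Camera axes: x right, y down, z forward; pixel columns grow to the right and rows downward; lengths in m; the calibration is good to about 2 mm. A picture is of the moment at which its call begins: read the wrist's pose just before it. get_calibration takes no time and is no camera call; for the wrist camera it gives the pose at the moment of the call.
- bot.job_done(): hands the job in; it is judged then, once.
The state is a dict: "time": time; "q": joint angles; "qd": joint speeds; "joint_efforts": joint torques, N m; "ee_pos": TCP position; "tcp_rot": TCP orientation; "wrist_force": force on the tool from outside, world axes, zero at the start; "torque": the same for the moment, N m; "opening": finger opening in m; "grasp_force": force on a finger pad.
Only numpy, scipy, OpenCV 4.12 (cv2) and the standard library are available. Lean on these libraries where they do the work, as an engineer would, in place of code of your own. Each camera call takes 0.05 s, during which the arm holds its last target. There are 200 camera calls.

## Working session

There is one attempt and no reset: what is moved stays moved. The work goes in short steps, Python scripts to look and compute and a tool call to move; the robot and the scene stay as the last step left them, time stands still between calls to the robot, and variables do not carry over. Pictures are saved under pics/ and viewed, at most 14 in all, crops included, and the job is handed in when it is done.

Besides the shell and the picture viewer there is one more tool, called after "Request:" in YAML: its name, and indented under it one key for each argument. carry_out: Moves the arm, as the interface text tells. Shifts and turns lie within -1 to 1; 1 stands for 0.04 m of shift or 0.1 rad of turn. Its arguments: {"type":"object","properties":{"targets":{"type":"string"},"newtons":{"type":"number"}},"required":["targets"]}

```bash
mkdir -p pics; python3 - <<'E'
from workcell import monitor, camera, get_calibration, bot
import cv2
print(monitor.get_obs())
for n in ("scene","side","wrist"):
    c=get_calibration(n); print(n,c)
    cv2.imwrite(f"pics/{n}0.png",camera(n)[:,:,::-1])
E
```

```text
{'time': 0.0, 'q': array([ 7.15042971e+01,  5.01308972e+00,  1.00341465e+01,  9.50984546e+01,
       -1.36897157e-03,  9.00036447e+01]), 'qd': array([-0.0574226 ,  0.07515041, -0.05416135,  0.04750869,  0.06630978,
        0.09239765]), 'joint_efforts': array([ 6.94660703e-04, -5.20381629e+01,  4.64807618e+01,  1.61130319e-02,
        1.96586342e-05,  2.40361391e-05]), 'ee_pos': array([0.17448531, 0.52160322, 0.40396106]), 'tcp_rot': array([-1.79922602e+02,  1.37389378e-03,  1.61500654e+02]), 'wrist_force': array([-0.30453657, -0.24256346,  0.17622919]), 'torque': array([ 0.05258743, -0.00783778,  0.0341357 ]), 'grasp_force': 0.0, 'opening': 0.08537494807272886}
scene {'fx': 458.448044609483, 'fy': 458.448044609483, 'cx': 321.1939182385037, 'cy': 241.13663209918963, 'D': array([-0.05936398,  0.        ,  0.        ,  0.        ,  0.        ]), 'view': array([[ 0.75601409, -0.65451816, -0.00697578, -0.39028829],
       [-0.29822915, -0.33494949, -0.89379428,  0.24247683],
       [ 0.58266806,  0.67780145, -0.44842293,  0.81790121],
       [ 0.        ,  0.        ,  0.        ,  1.   
[... 185 characters left out ...]
       ]), 'view': array([[ 0.99881524, -0.04843594, -0.00469831, -0.54023727],
       [-0.02502841, -0.42851002, -0.90319031,  0.10095909],
       [ 0.0417336 ,  0.90223784, -0.42921461,  1.46124676],
       [ 0.        ,  0.        ,  0.        ,  1.        ]])}
wrist {'fx': 350.14303470957157, 'fy': 350.14303470957157, 'cx': 321.64837967717, 'cy': 245.28297634345427, 'D': array([0.02115595, 0.        , 0.        , 0.        , 0.        ]), 'view': array([[ 0.31752387,  0.94824553, -0.0029998 , -0.54841716],
       [ 0.90175247, -0.30097399,  0.31025336, -0.04016341],
       [ 0.2932935 , -0.10121793, -0.95064917,  0.38052516],
       [ 0.        ,  0.        ,  0.        ,  1.        ]])}
```

View pics/scene0.png

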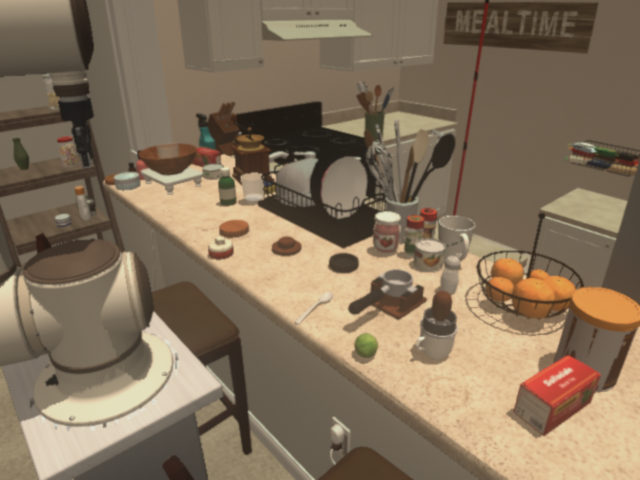

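View pics/side0.png

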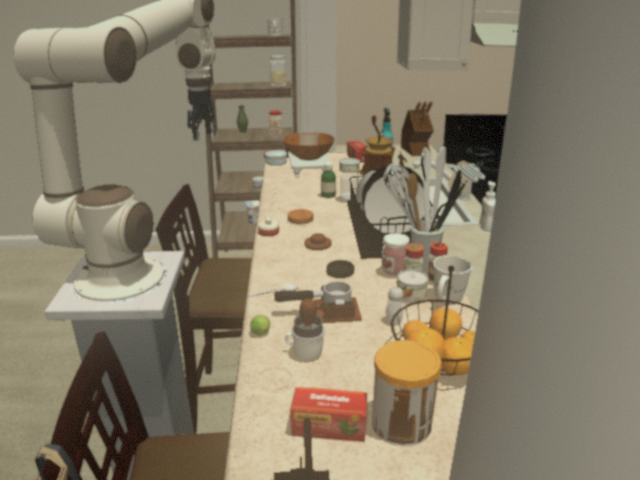

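Scene view: the stack is at about (437,330), portafilter (398,283), seat (344,262), funnel stand (287,244) and coaster (234,228). Side view: they are at about (308,335), (337,292), (340,268), (318,241) and (300,215). I'll enlarge both.

```bash
python3 - <<'E'
import cv2
a=cv2.imread("pics/scene0.png")[210:365,200:465]; cv2.imwrite("pics/sc_c.png",cv2.resize(a,None,fx=3,fy=3,interpolation=cv2.INTER_CUBIC))
a=cv2.imread("pics/side0.png")[200:365,245:375]; cv2.imwrite("pics/si_c.png",cv2.resize(a,None,fx=3.6,fy=3.6,interpolation=cv2.INTER_CUBIC))
E
```

```text
(no output)
```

View pics/sc_c.png

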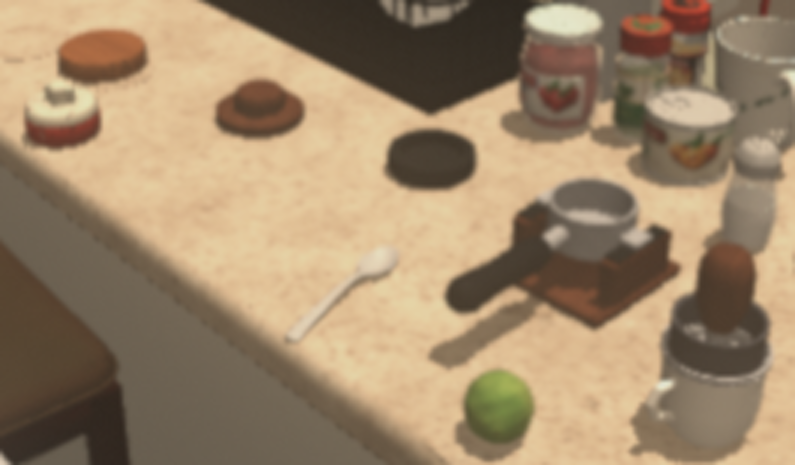

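View pics/si_c.png

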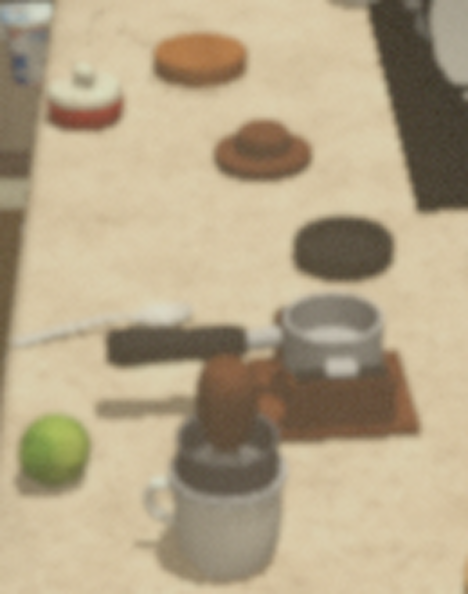

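```bash
cat > h.py <<'E'
import numpy as np, cv2
from workcell import monitor, camera, get_calibration, bot
from scipy.spatial.transform import Rotation as R
def onz(c,p,z):
    K=np.array([[c["fx"],0,c["cx"]],[0,c["fy"],c["cy"]],[0,0,1]])
    u=cv2.undistortPoints(np.array([[p]],float),K,c["D"])[0,0]
    V=c["view"]; d=V[:3,:3].T@[u[0],u[1],1]; o=-V[:3,:3].T@V[:3,3]
    return o+d*(z-o[2])/d[2]
def proj(c,P):
    V=c["view"];K=np.array([[c["fx"],0,c["cx"]],[0,c["fy"],c["cy"]],[0,0,1]])
    return cv2.projectPoints(np.atleast_2d(P).astype(float),cv2.Rodrigues(V[:3,:3])[0],V[:3,3],K,c["D"])[0][:,0]
E
cat > a.py <<'E'
from h import *
A,B=get_calibration("scene"),get_calibration("side")
f=lambda p:(p[0]/3+200-1/3,p[1]/3+210-1/3); g=lambda p:(p[0]/3.6+245-.36,p[1]/3.6+200-.36)
for n,p,q,z in [("coaster",(102,50),(200,53),.022),("stand",(260,107),(263,151),.012),("boss",(262,92),(265,132),.03),("seat",(432,150),(343,241),.02),
 ("pf",(593,203),(332,320),.066),("handleend",(462,296),(117,347),.05),("tamper mid handle",(726,285),(228,390),.11),("funneltop",(720,318),(229,432),.085),("cup bottomz",(713,425),(226,550),.005),("flange",(718,345),(230,475),.0635),("ear",(656,398),(158,500),.034)]:
    print(n,onz(A,f(p),z).round(4),onz(B,g(q),z).round(4))
E
python3 a.py
```

```text
coaster [0.489  0.3589 0.022 ] [0.4988 0.3567 0.022 ]
stand [0.5423 0.1749 0.012 ] [0.5467 0.17   0.012 ]
boss [0.5409 0.1688 0.03  ] [0.5484 0.1681 0.03  ]
seat [0.5936 0.0025 0.02  ] [ 0.5978 -0.0042  0.02  ]
pf [ 0.5684 -0.192   0.066 ] [ 0.5741 -0.1968  0.066 ]
handleend [ 0.4329 -0.196   0.05  ] [ 0.4356 -0.1961  0.05  ]
tamper mid handle [ 0.4976 -0.3533  0.11  ] [ 0.5032 -0.346   0.11  ]
funneltop [ 0.498  -0.3521  0.085 ] [ 0.5032 -0.351   0.085 ]
cup bottomz [ 0.4983 -0.3575  0.005 ] [ 0.5003 -0.3548  0.005 ]
flange [ 0.5002 -0.3519  0.0635] [ 0.5031 -0.3626  0.0635]
ear [ 0.4622 -0.3373  0.034 ] [ 0.4614 -0.3433  0.034 ]
```

Request:
carry_out:
  targets: "-.55 -.51 0 0 0 0 1;-.55 -.51 0 0 0 0 1;-.55 -.51 0 0 0 0 1;-.55 -.51 0 0 0 0 1;-.55 -.51 0 0 0 0 1;-.55 -.51 0 0 0 0 1;-.55 -.51 0 0 0 0 1;-.55 -.51 0 0 0 0 1"

```text
time: 0.82
ee_pos: [0.2899, 0.3096, 0.4045]
tcp_rot: [-180.0, -0.0, 161.5]
wrist_force: [0.5, -0.1, 0.4]
opening: 0.085
grasp_force: 0.0
```

Request:
carry_out:
  targets: "-.55 -.51 0 0 0 0 1;-.55 -.51 0 0 0 0 1;-.55 -.51 0 0 0 0 1;-.55 -.51 0 0 0 0 1;-.55 -.51 0 0 0 0 1;-.55 -.51 0 0 0 0 1;-.55 -.51 0 0 0 0 1;0 0 0 0 0 0 1"

```text
time: 1.48
ee_pos: [0.3918, 0.1235, 0.4044]
tcp_rot: [-179.9, 0.0, 161.3]
wrist_force: [-0.9, 0.2, -0.2]
opening: 0.0852
grasp_force: 0.0
```

```bash
cat > snap.py <<'E'
import sys,pickle
from h import *
n=sys.argv[1]
o=monitor.get_obs(); c=get_calibration("wrist"); im=camera("wrist")[:,:,::-1]
cv2.imwrite(f"pics/{n}.png",im); pickle.dump(c,open(f"pics/{n}.pkl","wb"))
print(o["time"],o["ee_pos"].round(4),o["tcp_rot"].round(2),"cam",(-c["view"][:3,:3].T@c["view"][:3,3]).round(3),"f",o["wrist_force"].round(1),o["opening"],o["grasp_force"])
E
python3 snap.py w1
```

```text
1.4833 [0.3918 0.1235 0.4044] [-1.7994e+02  3.0000e-02  1.6129e+02] cam [0.316 0.149 0.373] f [-0.9  0.2 -0.2] 0.0851849172493266 0.0
```

View pics/w1.png

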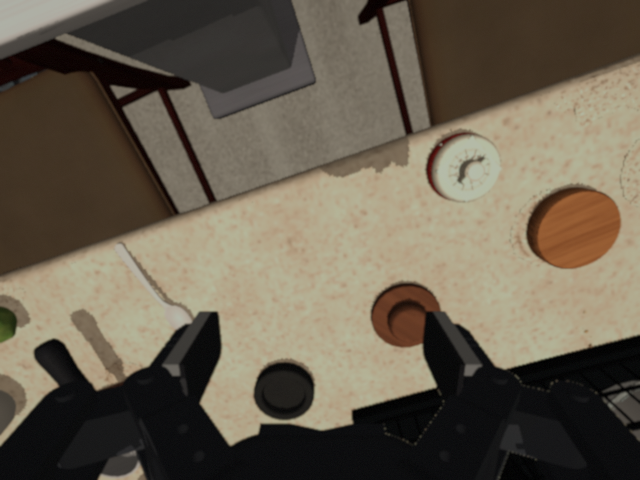

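Wrist view: coaster top centre is at about (574,227), funnel stand disc (405,314) and seat (285,388).

```bash
python3 - <<'E'
from h import *; import pickle
c=pickle.load(open("pics/w1.pkl","rb"))
for n,p,z,r in [("coaster",(576,227),.022,.043),("stand",(405,313),.012,.041),("boss",(408,320),.03,.02),("seat",(286,388),.02,.038)]: print(n,onz(c,p,z).round(4))
im=cv2.imread("pics/w1.png")
t=np.linspace(0,2*np.pi,60)
for (x,y,z,r) in [(.494,.358,.022,.043),(.545,.170,.012,.041),(.596,-.001,.02,.038),(.596,-.001,.02,.0265)]:
    P=np.c_[x+r*np.cos(t),y+r*np.sin(t),0*t+z]; cv2.polylines(im,[(proj(c,P)*4).astype(int)],True,(0,255,0),1,cv2.LINE_AA,2)
cv2.imwrite("pics/w1o.png",cv2.resize(im[130:430,220:640],None,fx=1.9,fy=1.9))
E
```

```text
coaster [0.4892 0.3638 0.022 ]
stand [0.5363 0.1745 0.012 ]
boss [0.5347 0.1742 0.03  ]
seat [0.5845 0.0108 0.02  ]
```

View pics/w1o.png

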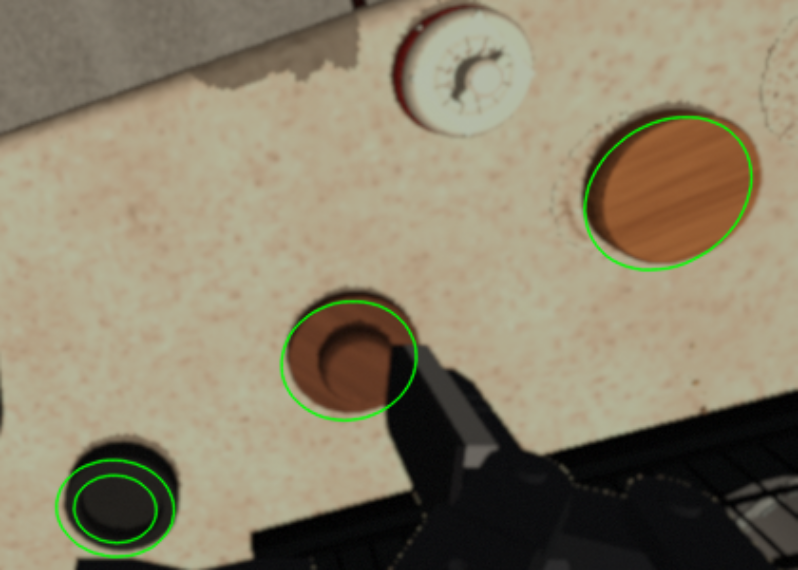

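Request:
carry_out:
  targets: "0 0 0 0 0 0 1;0 0 0 0 0 0 1;0 0 0 0 0 0 1;0 0 0 0 0 0 1;0 0 0 0 0 0 1;0 0 0 0 0 0 1;0 0 0 0 0 0 1;0 0 0 0 0 0 1"

```text
time: 2.2
ee_pos: [0.3903, 0.1269, 0.4047]
tcp_rot: [-180.0, -0.0, 161.5]
wrist_force: [0.2, 0.5, -0.1]
opening: 0.0854
grasp_force: 0.0
```

```bash
python3 snap.py w2; python3 - <<'E'
from h import *; import pickle
a,b=[cv2.imread(f"pics/{n}.png",0)[:300].astype(np.float32) for n in("w1","w2")]
print(cv2.phaseCorrelate(a,b))
ca,cb=[pickle.load(open(f"pics/{n}.pkl","rb")) for n in("w1","w2")]
P=[.53,.17,.0]; print(proj(ca,P),proj(cb,P))
E
```

```text
2.2 [0.3903 0.1269 0.4047] [-180.     -0.    161.53] cam [0.315 0.152 0.373] f [ 0.2  0.5 -0.1] 0.08537430819529299 0.0
((-1.0627603201915008, 0.5889195133053988), 0.515734636704127)
[[397.65399426 304.57573137]] [[394.35660011 306.77179013]]
```

Request:
carry_out:
  targets: "-.45 -.75 0 0 0 0 1;-.45 -.75 0 0 0 0 1;-.45 -.75 0 0 0 0 1;-.45 -.75 0 0 0 0 1;-.45 -.75 0 0 0 0 1;-.45 -.75 0 0 0 0 1;-.45 -.75 0 0 0 0 1;-.45 -.75 0 0 0 0 1"

```text
time: 2.92
ee_pos: [0.4507, -0.1485, 0.4048]
tcp_rot: [180.0, 0.0, 161.5]
wrist_force: [0.5, 1.1, 0.0]
opening: 0.0855
grasp_force: 0.0
```

Request:
carry_out:
  targets: "-.45 -.75 0 0 0 0 1;-.45 -.75 0 0 0 0 1;-.45 -.75 0 0 0 0 1;-.45 -.75 0 0 0 0 1;-.45 -.75 0 0 0 0 1;-.45 -.75 0 0 0 0 1;0 0 0 0 0 0 1;0 0 0 0 0 0 1"

```text
time: 3.58
ee_pos: [0.4962, -0.3533, 0.4031]
tcp_rot: [180.0, -0.1, 161.4]
wrist_force: [0.1, 0.1, -0.1]
opening: 0.0852
grasp_force: 0.0
```

Request:
carry_out:
  targets: "0 0 0 0 0 0 1;0 0 0 0 0 0 1;0 0 0 0 0 0 1;0 0 0 0 0 0 1;0 0 0 0 0 0 1;0 0 0 0 0 0 1;0 0 0 0 0 0 1;0 0 0 0 0 0 1"

```text
time: 4.25
ee_pos: [0.4961, -0.3514, 0.4048]
tcp_rot: [-180.0, 0.0, 161.5]
wrist_force: [0.4, 0.1, 0.1]
opening: 0.0853
grasp_force: 0.0
```

```bash
python3 snap.py w3; python3 - <<'E'
import cv2
im=cv2.imread("pics/w3.png");cv2.imwrite("pics/w3c.png",cv2.resize(im[80:400,160:560],None,fx=1.8,fy=1.8,interpolation=cv2.INTER_CUBIC))
E
```

```text
4.25 [ 0.4961 -0.3514  0.4048] [-1.8000e+02  1.0000e-02  1.6152e+02] cam [ 0.42  -0.326  0.373] f [0.4 0.1 0.1] 0.08532906789445621 0.0
```

View pics/w3c.png

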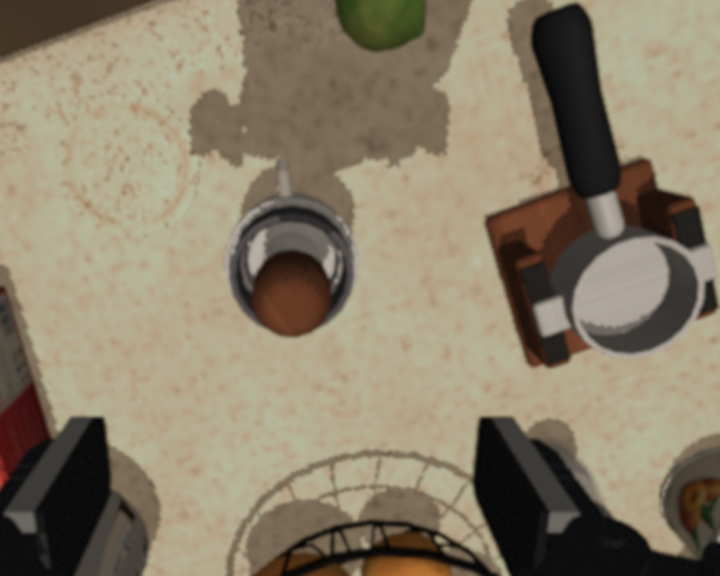

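```bash
python3 - <<'E'
from h import *; import pickle
c=pickle.load(open("pics/w3.pkl","rb"))
f=lambda p:(160+p[0]/1.8-.2,80+p[1]/1.8-.2)
for n,p,z in [("tamper",(291,295),.112),("flange",(292,262),.0635),("fun",(292,262),.0845),("pf",(638,293),.066),("pfhandleend",(563,18),.05),("ear",(283,165),.045)]: print(n,onz(c,f(p),z).round(4))
for D,z in((.069,.0635),(.061,.0845),(.035,.112)):
  a=proj(c,[.496,-.352,z])[0];b=proj(c,[.496+.95*0,-.352+D/2,z])[0];print(D,np.linalg.norm(a-b)*1.8)
E
```

```text
tamper [ 0.4998 -0.3537  0.112 ]
flange [ 0.4981 -0.3527  0.0635]
fun [ 0.4928 -0.351   0.0845]
pf [ 0.5687 -0.1911  0.066 ]
pfhandleend [ 0.43   -0.1964  0.05  ]
ear [ 0.4526 -0.3424  0.045 ]
0.069 68.68271284865104
0.061 64.6858054268122
0.035 40.46777912230116
```

The stack is at (0.4985, −0.353) with the ear toward −x, and the portafilter is at (0.569, −0.191), which agrees with the scene camera. Now the tamper handle.

Request:
carry_out:
  targets: "-.07 0 .5 0 0 0 1;0 0 .6 0 0 0 1;0 0 .6 0 0 0 1;0 0 .6 0 0 0 1;0 0 .6 0 0 0 1;0 0 .4 0 0 0 1;0 0 .17 0 0 0 1;0 0 0 0 0 0 1"
  newtons: 40

```text
time: 4.97
ee_pos: [0.4984, -0.3522, 0.2642]
tcp_rot: [180.0, -0.2, 161.5]
wrist_force: [-0.0, -0.2, -0.8]
opening: 0.0855
grasp_force: 0.0
```

Request:
carry_out:
  targets: "0 0 0 0 0 0 0.3;0 0 0 0 0 0 -0.1;0 0 0 0 0 0 -.2;0 0 0 0 0 0 -1;0 0 0 0 0 0 -1;0 0 0 0 0 0 -1;0 0 0 0 0 0 -1;0 0 0 0 0 0 -1"

```text
time: 5.63
ee_pos: [0.499, -0.3525, 0.2672]
tcp_rot: [-180.0, 0.1, 161.5]
wrist_force: [-0.7, 1.4, 6.6]
opening: 0.0333
grasp_force: 40.1
```

Request:
carry_out:
  targets: "0 0 0 0 0 0 0.2;0 0 0 0 0 0 0.2;0 0 .15 0 0 0 .2;0 0 0 0 0 0 .2;0 0 0 0 0 0 -1;0 0 0 0 0 0 -1;0 0 0 0 0 0 -1;0 0 0 0 0 0 -1"

```text
time: 6.3
ee_pos: [0.4987, -0.3524, 0.2596]
tcp_rot: [180.0, -0.0, 161.5]
wrist_force: [-0.7, 0.5, -3.4]
opening: 0.0333
grasp_force: 40.0
```

Request:
carry_out:
  targets: "0 0 0 0 0 0 -1;0 0 0 0 0 0 -1;0 0 0 0 0 0 -1;0 0 0 0 0 0 -1;0 0 -.05 0 0 0 -1;0 0 -.1 0 0 0 -1;0 0 -.1 0 0 0 -1;0 0 0 0 0 0 -1"

```text
time: 6.97
ee_pos: [0.4989, -0.3525, 0.2713]
tcp_rot: [-180.0, 0.1, 161.5]
wrist_force: [0.6, -0.0, -2.5]
opening: 0.0335
grasp_force: 40.0
```

Request:
carry_out:
  targets: "0 0 -.3 0 0 0 -1;0 0 -.5 0 0 0 -1;0 0 -.6 0 0 0 -1;0 0 -.5 0 0 0 -1;0 0 -.1 0 0 0 -1;0 .2 0 0 0 0 -1;0.05 .4 0 0 0 0 -1;0.05 .6 0 0 0 0 -1"

```text
time: 7.63
ee_pos: [0.5099, -0.3052, 0.348]
tcp_rot: [180.0, -0.1, 161.4]
wrist_force: [0.4, 0.3, -2.9]
opening: 0.0338
grasp_force: 40.3
```

Request:
carry_out:
  targets: "0.05 .7 0 0 0 0 -1;0.05 .7 0 0 0 0 -1;0 .7 0 0 0 0 -1;0 .7 0 0 0 0 -1;0 .7 0 0 0 0 -1;0 .7 0 0 0 0 -1;0 .5 0 0 0 0 -1;0 .3 0 0 0 0 -1"

```text
time: 8.3
ee_pos: [0.5699, -0.1113, 0.3481]
tcp_rot: [180.0, -0.2, 161.6]
wrist_force: [0.2, -0.8, -2.1]
opening: 0.0335
grasp_force: 40.3
```

Request:
carry_out:
  targets: "0 .1 0 0 0 0 -1;0 0 0 0 0 0 -1;0 0 0 0 0 0 -1;0 0 0 0 0 0 -1;0 0 0 0 0 0 -1;0 0 0 0 0 0 -1;0 0 0 0 0 0 -1;0 0 0 0 0 0 -1"

```text
time: 8.97
ee_pos: [0.571, -0.1114, 0.3499]
tcp_rot: [-180.0, 0.0, 161.5]
wrist_force: [0.2, 0.1, -1.9]
opening: 0.0335
grasp_force: 40.3
```

```bash
python3 snap.py w4
```

```text
8.9667 [ 0.571  -0.1114  0.3499] [-180.      0.    161.46] cam [ 0.495 -0.086  0.318] f [ 0.2  0.1 -1.9] 0.03350591034903211 40.342976004467346
```

View pics/w4.png

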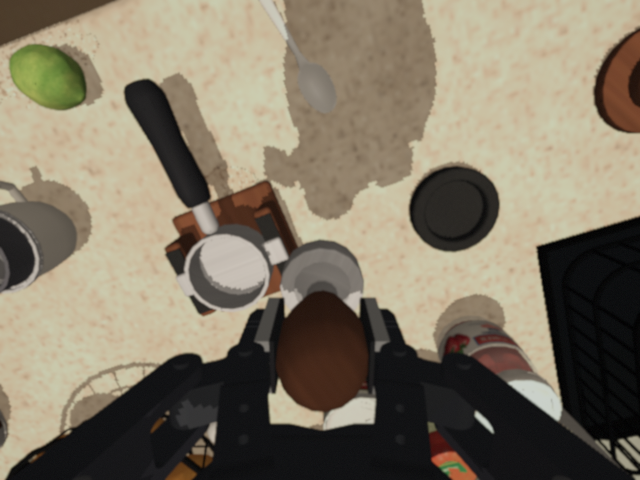

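Here the seat's top centre is at about (455,208), the portafilter rim centre at (228,267), and the tamper hangs straight in the grip.

```bash
cat > mv.py <<'E'
# tool units from current pose to world target x y [z]
import sys
from h import *
o=monitor.get_obs(); t=np.array(list(map(float,sys.argv[1:4])))
print("time",o["time"].__round__(2),"pos",o["ee_pos"].round(4),"units",(R.from_euler("xyz",o["tcp_rot"],degrees=True).inv().apply(t-o["ee_pos"])/.04).round(3))
E
python3 - <<'E'
from h import *; import pickle
c=pickle.load(open("pics/w4.pkl","rb"))
for n,p,z in [("seat",(455,208),.02),("pf",(228,267),.066),("foot?",(321,290),.13)]: print(n,onz(c,p,z).round(4))
for x,y,z,r in [(.592,.002,.02,.038),(.592,.002,.0,.038),(.592,.002,.02,.0265),(.569,-.192,.066,.033)]:
    t=np.linspace(0,2*np.pi,90);q=proj(c,np.c_[x+r*np.cos(t),y+r*np.sin(t),0*t+z]);print(q.min(0).round(1),q.max(0).round(1))
im=cv2.imread("pics/w4.png",0)
print(im[208,400:510:2]); print(im[155:260:2,455])
E
python3 mv.py .592 .002 .35
```

```text
seat [0.592 0.002 0.02 ]
pf [ 0.567  -0.1873  0.066 ]
foot? [ 0.5797 -0.1155  0.13  ]
[410.7 162.9] [500.  249.7]
[405.5 160.9] [489.4 242.9]
[424.  176.9] [486.3 237.4]
[180.4 230. ] [266.1 309.1]
[191 189 190 188 144  33  14  28  38  40  40  40  37  38  40  40  41  40
  40  40  40  39  40  40  40  41  39  41  41  40  40  41  42  40  42  40
  41  41  40  41  41  29  14  16  30  39  41  41  40  73 173 192 194 196
 197]
[194 194 193 179 135 101  32  30  41  40  41  41  37  36  41  40  42  40
  40  40  41  41  40  41  40  40  41  40  40  40  41  40  41  41  40  42
  40  40  40  41  38  22  16  26  38  41  41  40 110 187 195 195 195]
time 9.02 pos [ 0.571  -0.1112  0.3499] units [ 4.030e-01  2.851e+00 -2.000e-03]
```

```bash
python3 - <<'E'
from h import *; import pickle
c=pickle.load(open("pics/w4.pkl","rb"))
for x,y,z,r in [(.571,-.1114,.144,.023),(.571,-.1114,.126,.023)]:
    t=np.linspace(0,2*np.pi,90);q=proj(c,np.c_[x+r*np.cos(t),y+r*np.sin(t),0*t+z]);print(q.min(0).round(1),q.max(0).round(1))
im=cv2.imread("pics/w4.png"); print(im[228:256:1,322].tolist())
E
```

```text
[280.6 244.8] [365.2 322.4]
[284.1 235.1] [361.7 307.1]
[[167, 196, 204], [167, 196, 204], [167, 196, 204], [168, 197, 204], [168, 197, 203], [169, 198, 204], [170, 199, 204], [171, 200, 204], [172, 201, 204], [171, 200, 203], [162, 191, 194], [137, 162, 167], [96, 113, 117], [68, 75, 79], [66, 70, 74], [66, 71, 75], [65, 70, 74], [66, 71, 73], [67, 71, 75], [74, 78, 82], [91, 96, 101], [108, 114, 120], [115, 122, 128], [114, 122, 128], [113, 120, 127], [112, 119, 126], [112, 119, 125], [111, 118, 125]]
```

Request:
carry_out:
  targets: ".06 .4 0 0 0 0 -1;.06 .5 0 0 0 0 -1;.06 .5 0 0 0 0 -1;.06 .5 0 0 0 0 -1;.06 .5 0 0 0 0 -1;.05 .3 0 0 0 0 -1;.05 .14 0 0 0 0 -1;0 0 0 0 0 0 -1"

```text
time: 9.68
ee_pos: [0.5919, 0.0027, 0.3498]
tcp_rot: [-180.0, -0.0, 161.6]
wrist_force: [1.1, 0.1, -2.8]
opening: 0.0335
grasp_force: 40.5
```

Request:
carry_out:
  targets: "0 0 .3 0 0 0 -1;0 0 .6 0 0 0 -1;0 0 .6 0 0 0 -1;0 0 .6 0 0 0 -1;0 0 .3 0 0 0 -1;0 0 0 0 0 0 -1;0 0 0 0 0 0 -1;0 0 0 0 0 0 -1"

```text
time: 10.35
ee_pos: [0.5923, 0.0015, 0.2554]
tcp_rot: [180.0, 0.1, 161.5]
wrist_force: [-0.1, -0.2, -1.8]
opening: 0.0336
grasp_force: 40.5
```

```bash
python3 snap.py w5;python3 mv.py .592 .0015 .234; python3 - <<'E'
import cv2
im=cv2.imread("pics/w5.png");cv2.imwrite("pics/w5c.png",cv2.resize(im[120:370,190:450],None,fx=2.3,fy=2.3,interpolation=cv2.INTER_CUBIC))
E
```

```text
10.35 [0.5923 0.0015 0.2554] [1.7997e+02 1.1000e-01 1.6148e+02] cam [0.517 0.026 0.224] f [-0.1 -0.2 -1.8] 0.033642470684790704 40.49147715093568
time 10.4 pos [0.5924 0.0016 0.2557] units [ 0.01  -0.007  0.542]
```

View pics/w5c.png

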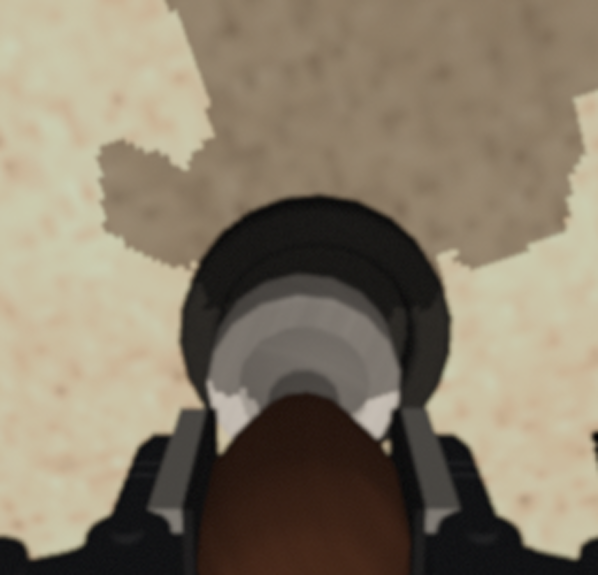

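```bash
python3 - <<'E'
from h import *; import pickle
c=pickle.load(open("pics/w5.pkl","rb"))
t=np.linspace(0,2*np.pi,180)
def ext(x,y,z,r):
    q=proj(c,np.c_[x+r*np.cos(t),y+r*np.sin(t),0*t+z]);q=(q-[190,120]+.3)*2.3
    print((x,y,z,r),q.min(0).round(0),q.max(0).round(0))
for x,y in((.592,.0015),(.5928,.004),(.590,.004)):
  ext(x,y,.02,.038);ext(x,y,.02,.0265)
for x,y in((.5923,.0015),(.594,.0015)):
  ext(x,y,.0317,.023);ext(x,y,.0497,.023)
E
```

```text
(0.592, 0.0015, 0.02, 0.038) [165. 194.] [446. 457.]
(0.592, 0.0015, 0.02, 0.0265) [208. 238.] [403. 420.]
(0.5928, 0.004, 0.02, 0.038) [175. 194.] [456. 457.]
(0.5928, 0.004, 0.02, 0.0265) [217. 238.] [413. 420.]
(0.59, 0.004, 0.02, 0.038) [171. 184.] [453. 448.]
(0.59, 0.004, 0.02, 0.0265) [214. 228.] [410. 412.]
(0.5923, 0.0015, 0.0317, 0.023) [217. 264.] [395. 430.]
(0.5923, 0.0015, 0.0497, 0.023) [209. 287.] [404. 465.]
(0.594, 0.0015, 0.0317, 0.023) [219. 271.] [397. 436.]
(0.594, 0.0015, 0.0497, 0.023) [211. 293.] [406. 471.]
```

Request:
carry_out:
  targets: ".02 .065 0 0 0 0 -1;0 0 .1 0 0 0 -1;0 0 .15 0 0 0 -1;0 0 .15 0 0 0 -1;0 0 .08 0 0 0 -1;0 0 0 0 0 0 -1;0 0 0 0 0 0 -1;0 0 0 0 0 0 -1"

```text
time: 11.07
ee_pos: [0.5921, 0.0046, 0.2347]
tcp_rot: [-180.0, -0.0, 161.5]
wrist_force: [0.3, -0.4, -2.9]
opening: 0.0334
grasp_force: 40.5
```

Request:
carry_out:
  targets: "0 0 .02 0 0 0 -1;0 0 .02 0 0 0 -1;0 0 0.02 0 0 0 -1;0 0 0.02 0 0 0 -1;0 0 0 0 0 0 -1;0 0 0 0 0 0 -1;0 0 0 0 0 0 -1;0 0 0 0 0 0 -1"

```text
time: 11.73
ee_pos: [0.5922, 0.0046, 0.2325]
tcp_rot: [180.0, 0.1, 161.5]
wrist_force: [-1.8, 0.3, 5.8]
opening: 0.0334
grasp_force: 41.1
```

Request:
carry_out:
  targets: "0 0 -.03 0 0 0 -.2;0 0 0 0 0 0 0;0 0 0 0 0 0 .2;0 0 0 0 0 0 .4;0 0 0 0 0 0 .4;0 0 0 0 0 0 .4;0 0 -.3 0 0 0 .4;0 0 -.5 0 0 0 .5"

```text
time: 12.4
ee_pos: [0.5914, 0.0046, 0.2635]
tcp_rot: [-179.9, -0.2, 161.5]
wrist_force: [0.7, 0.2, 1.0]
opening: 0.0642
grasp_force: 0.0
```

Request:
carry_out:
  targets: "0 0 -.7 0 0 0 1;0 0 -.8 0 0 0 1;0 0 -.8 0 0 0 1;0 0 -.5 0 0 0 1;0 0 -.3 0 0 0 1;0 0 0 0 0 0 1;0 0 0 0 0 0 1;0 0 0 0 0 0 1"

```text
time: 13.07
ee_pos: [0.592, 0.0046, 0.3878]
tcp_rot: [-180.0, -0.1, 161.5]
wrist_force: [-0.5, -0.9, -0.8]
opening: 0.0854
grasp_force: 0.0
```

```bash
python3 snap.py w6;python3 mv.py .498 -.353 .385; python3 - <<'E'
import cv2
im=cv2.imread("pics/w6.png");cv2.imwrite("pics/w6c.png",cv2.resize(im[20:400,0:640],None,fx=1.24,fy=1.24,interpolation=cv2.INTER_CUBIC))
E
```

```text
13.0667 [0.592  0.0046 0.3878] [-1.7998e+02 -6.0000e-02  1.6150e+02] cam [0.516 0.03  0.356] f [-0.5 -0.9 -0.8] 0.08543886044276595 0.0
time 13.12 pos [0.5919 0.0046 0.3874] units [-0.61  -9.223  0.065]
```

View pics/w6c.png

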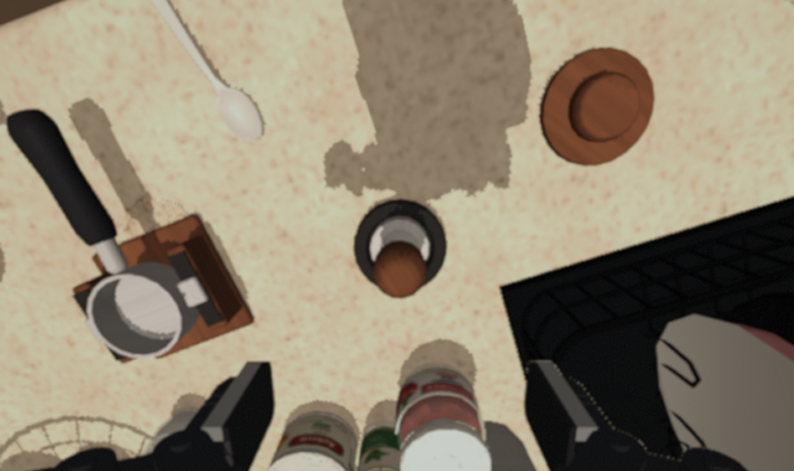

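The tamper stands in its seat. The funnel stand disc is at (597,106) and the portafilter rim at (135,316) in this crop.

```bash
python3 - <<'E'
from h import *; import pickle
c=pickle.load(open("pics/w6.pkl","rb"))
f=lambda p:(p[0]/1.24-.1,20+p[1]/1.24-.1)
for n,p,z in [("stand",(597,106),.012),("boss",(608,105),.03),("pf",(135,316),.066),("seat",(401,242),.02)]: print(n,onz(c,f(p),z).round(4))
t=np.linspace(0,2*np.pi,180)
def ext(x,y,z,r):
    q=proj(c,np.c_[x+r*np.cos(t),y+r*np.sin(t),0*t+z]);q=(q-[0,20]+.1)*1.24
    print((x,y,z,r),q.min(0).round(0),q.max(0).round(0))
ext(.54,.174,.012,.041);ext(.54,.174,.0,.041);ext(.54,.174,.03,.0225);ext(.568,-.191,.066,.033);ext(.592,.0046,.02,.038)
E
```

```text
stand [0.5414 0.1733 0.012 ]
boss [0.5419 0.173  0.03  ]
pf [ 0.5716 -0.1897  0.066 ]
seat [0.5906 0.0055 0.02  ]
(0.54, 0.174, 0.012, 0.041) [541.  40.] [656. 162.]
(0.54, 0.174, 0.0, 0.041) [536.  44.] [647. 161.]
(0.54, 0.174, 0.03, 0.0225) [576.  65.] [642. 136.]
(0.568, -0.191, 0.066, 0.033) [ 83. 268.] [178. 354.]
(0.592, 0.0046, 0.02, 0.038) [353. 196.] [448. 289.]
```

Request:
carry_out:
  targets: "-.04 -.5 0 0 0 0 1;-.05 -.8 0 0 0 0 1;-.05 -.9 0 0 0 0 1;-.05 -.9 0 0 0 0 1;-.05 -.9 0 0 0 0 1;-.05 -.9 0 0 0 0 1;-.05 -.9 0 0 0 0 1;-.05 -.9 0 0 0 0 1"

```text
time: 13.78
ee_pos: [0.5209, -0.256, 0.3875]
tcp_rot: [180.0, -0.1, 161.5]
wrist_force: [0.2, 0.4, 0.2]
opening: 0.0857
grasp_force: 0.0
```

Request:
carry_out:
  targets: "-.05 -.9 0 0 0 0 1;-.05 -.8 0 0 0 0 1;-.05 -.5 0 0 0 0 1;-.05 -.3 0 0 0 0 1;0 0 0 0 0 0 1;0 0 0 0 0 0 1;0 0 0 0 0 0 1;0 0 0 0 0 0 1"

```text
time: 14.45
ee_pos: [0.4981, -0.3507, 0.3886]
tcp_rot: [180.0, -0.0, 161.6]
wrist_force: [0.2, 0.7, -0.3]
opening: 0.0852
grasp_force: 0.0
```

```bash
python3 snap.py w7;python3 - <<'E'
import cv2
im=cv2.imread("pics/w7.png");cv2.imwrite("pics/w7c.png",cv2.resize(im[120:360,200:600],None,fx=2,fy=2,interpolation=cv2.INTER_CUBIC))
E
```

```text
14.45 [ 0.4981 -0.3507  0.3886] [ 1.7998e+02 -1.0000e-02  1.6159e+02] cam [ 0.422 -0.326  0.357] f [ 0.2  0.7 -0.3] 0.0852215984115278 0.0
```

View pics/w7c.png

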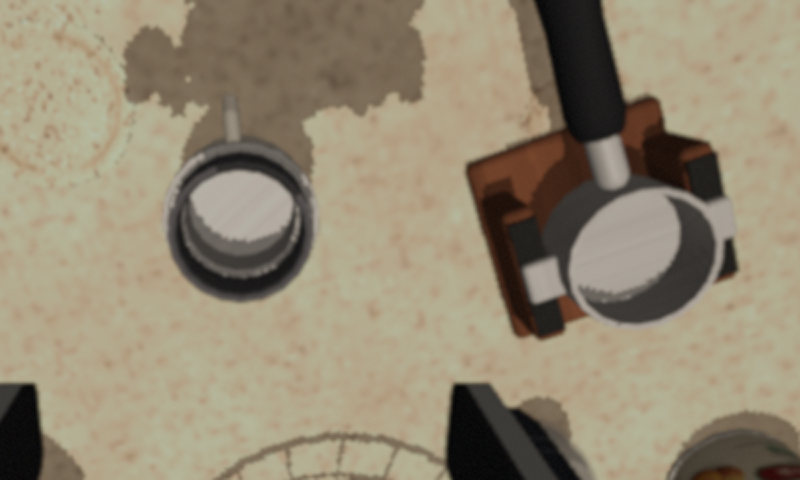

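Here the stack (funnel on basket) spans 165–314 by 138–300 in the crop, and the portafilter rim spans 570–724 by 185–326.

```bash
python3 - <<'E'
from h import *; import pickle
c=pickle.load(open("pics/w7.pkl","rb"))
f=lambda p:(200+p[0]/2-.25,120+p[1]/2-.25)
t=np.linspace(0,2*np.pi,180)
def ext(x,y,z,r):
    q=proj(c,np.c_[x+r*np.cos(t),y+r*np.sin(t),0*t+z]);q=(q-[200,120]+.25)*2
    print((x,y,z,r),q.min(0).round(0),q.max(0).round(0))
print(onz(c,f((647,255.5)),.066))
for p in((.4985,-.353),): ext(*p,.0845,.0305);ext(*p,.0845,.026);ext(*p,.0635,.0345);ext(*p,.058,.032)
ext(.569,-.191,.066,.033)
im=cv2.imread("pics/w7.png",0)
print(im[228,276:364]);print(im[180:276,320])
E
```

```text
[ 0.5696207  -0.19061648  0.066     ]
(0.4985, -0.353, 0.0845, 0.0305) [166. 157.] [316. 302.]
(0.4985, -0.353, 0.0845, 0.026) [177. 169.] [305. 292.]
(0.4985, -0.353, 0.0635, 0.0345) [162. 139.] [320. 292.]
(0.4985, -0.353, 0.058, 0.032) [169. 143.] [314. 283.]
(0.569, -0.191, 0.066, 0.033) [568. 180.] [725. 324.]
[164 164 163 163 160 159 158 143 111  84  78  70  56  43  60  83  79  66
  65  79  95 103 109 121 135 155 170 175 175 175 174 173 172 173 173 173
 174 174 174 173 172 171 171 172 172 172 172 173 174 175 176 176 176 175
 174 173 172 171 170 170 171 172 172 173 172 173 172 170 159 121  76  79
 105 102  73  56  66  77  86 100 127 156 165 163 166 168 168 168]
[108 106 105 105 106 108 106 102  98  93  88  90 100 100  92  76  49  27
  25  25  34  42  46  47  78 128 164 173 174 174 174 175 175 175 175 174
 173 173 173 173 174 174 174 173 172 171 171 171 172 172 173 173 174 175
 176 176 175 174 170 155 124 102 101 101 102 101  97  85  68  59  59  59
  60  62  74  89  95  89  74  48  27  26  27  24  26  27  37  50  63  77
  99 134 161 169 169 168]
```

```bash
python3 mv.py .498 -.353 .238
```

```text
time 14.5 pos [ 0.4982 -0.3507  0.3888] units [-0.015 -0.056  3.769]
```

Request:
carry_out:
  targets: "0 -.05 .4 0 0 0 1;0 0 .7 0 0 0 1;0 0 .8 0 0 0 1;0 0 .8 0 0 0 1;0 0 .6 0 0 0 1;0 0 .35 0 0 0 1;0 0 .12 0 0 0 1;0 0 0 0 0 0 .8"
  newtons: 25

```text
time: 15.17
ee_pos: [0.4971, -0.3529, 0.2369]
tcp_rot: [180.0, -0.1, 161.6]
wrist_force: [-0.0, 0.5, 0.9]
opening: 0.077
grasp_force: 0.0
```

Request:
carry_out:
  targets: "0 0 0 0 0 0 .6;0 0 0 0 0 0 .5;0 0 0 0 0 0 .4;0 0 0 0 0 0 .2;0 0 0 0 0 0 0;0 0 0 0 0 0 0;0 0 0 0 0 0 -1;0 0 0 0 0 0 -1"

```text
time: 15.83
ee_pos: [0.4975, -0.3539, 0.2397]
tcp_rot: [-180.0, 0.2, 161.5]
wrist_force: [0.2, 1.2, 6.4]
opening: 0.0589
grasp_force: 27.3
```

Request:
carry_out:
  targets: "0 0 -.05 0 0 0 -1;0 0 -.1 0 0 0 -1;0 0 -.2 0 0 0 -1;0 0 -.3 0 0 0 -1;0 0 -.3 0 0 0 -1;0 0 0 0 0 0 -1;0 0 0 0 0 0 -1;0 0 0 0 0 0 -1"

```text
time: 16.5
ee_pos: [0.4971, -0.3538, 0.2759]
tcp_rot: [-180.0, 0.0, 161.5]
wrist_force: [-0.2, 1.1, -0.2]
opening: 0.0588
grasp_force: 27.2
```

```bash
python3 snap.py w8;python3 mv.py .48 .11 .277; python3 - <<'E'
import cv2
im=cv2.imread("pics/w8.png");cv2.imwrite("pics/w8c.png",cv2.resize(im[120:420,160:480],None,fx=1.8,fy=1.8,interpolation=cv2.INTER_CUBIC))
E
```

```text
16.5 [ 0.4971 -0.3538  0.2759] [-1.7999e+02  1.0000e-02  1.6150e+02] cam [ 0.421 -0.329  0.244] f [-0.2  1.1 -0.2] 0.05884045854644387 27.2178003729141
time 16.55 pos [ 0.497  -0.3537  0.2754] units [ 4.081 10.859 -0.035]
```

View pics/w8c.png

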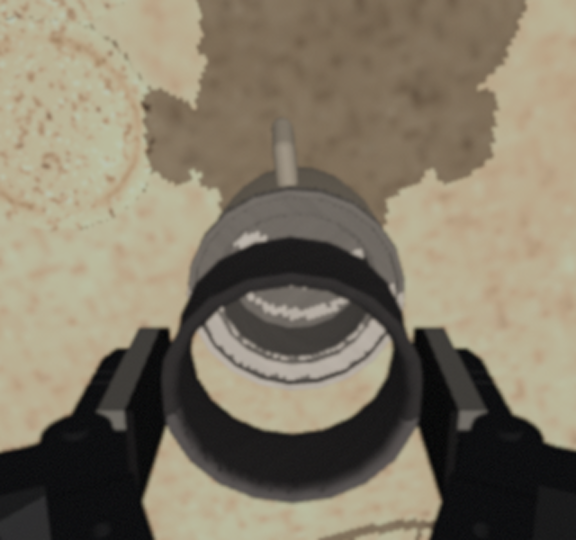

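The funnel is in the grip and level, and the basket is still on the cup. Next I'll check the funnel's offset in the grip.

```bash
python3 - <<'E'
from h import *; import pickle
c=pickle.load(open("pics/w8.pkl","rb"))
t=np.linspace(0,2*np.pi,180)
def ext(x,y,z,r):
    q=proj(c,np.c_[x+r*np.cos(t),y+r*np.sin(t),0*t+z]);q=(q-[160,120]+.22)*1.8
    print((x,y,z,r),q.min(0).round(0),q.max(0).round(0))
for p in((.4971,-.3538),(.4991,-.3538)): ext(*p,.121,.0305);ext(*p,.121,.026);ext(*p,.097,.0305)
ext(.498,-.353,.0635,.0345)
E
```

```text
(0.4971, -0.3538, 0.121, 0.0305) [158. 266.] [430. 504.]
(0.4971, -0.3538, 0.121, 0.026) [179. 286.] [410. 488.]
(0.4971, -0.3538, 0.097, 0.0305) [177. 230.] [411. 440.]
(0.4991, -0.3538, 0.121, 0.0305) [162. 275.] [433. 510.]
(0.4991, -0.3538, 0.121, 0.026) [182. 294.] [412. 495.]
(0.4991, -0.3538, 0.097, 0.0305) [180. 238.] [413. 446.]
(0.498, -0.353, 0.0635, 0.0345) [187. 183.] [408. 387.]
```

Request:
carry_out:
  targets: "0 0 -.3 0 0 0 -1;0 .1 -.3 0 0 0 -1;.1 .3 0 0 0 0 -1;.15 .5 0 0 0 0 -1;.2 .7 0 0 0 0 -1;.2 .8 0 0 0 0 -1;.2 .8 0 0 0 0 -1;.2 .8 0 0 0 0 -1"

```text
time: 17.22
ee_pos: [0.5076, -0.1865, 0.3004]
tcp_rot: [180.0, 0.0, 161.5]
wrist_force: [0.1, -0.1, -0.6]
opening: 0.0582
grasp_force: 27.2
```

Request:
carry_out:
  targets: ".2 .8 0 0 0 0 -1;.2 .8 0 0 0 0 -1;.2 .8 0 0 0 0 -1;.2 .8 0 0 0 0 -1;.2 .8 0 0 0 0 -1;.2 .8 0 0 0 0 -1;.2 .8 0 0 0 0 -1;.2 .8 0 0 0 0 -1"

```text
time: 17.88
ee_pos: [0.5277, 0.0768, 0.3005]
tcp_rot: [180.0, 0.0, 161.5]
wrist_force: [0.1, 0.0, 0.2]
opening: 0.0586
grasp_force: 27.2
```

Request:
carry_out:
  targets: ".2 .8 0 0 0 0 -1;.2 .7 0 0 0 0 -1;.15 .5 0 0 0 0 -1;.13 .3 0 0 0 0 -1;0 .14 0 0 0 0 -1;0 0 0 0 0 0 -1;0 0 0 0 0 0 -1;0 0 0 0 0 0 -1"

```text
time: 18.55
ee_pos: [0.5337, 0.1746, 0.3]
tcp_rot: [-180.0, 0.0, 161.4]
wrist_force: [0.6, 0.5, -0.5]
opening: 0.0587
grasp_force: 27.2
```

```bash
python3 mv.py .541 .173 .230
```

```text
time 18.55 pos [0.5337 0.1746 0.3   ] units [-0.186  0.021  1.75 ]
```

Request:
carry_out:
  targets: "-.1 0.02 .2 0 0 0 -1;-.05 0 .5 0 0 0 -1;0 0 .5 0 0 0 -1;0 0 .4 0 0 0 -1;0 0 .2 0 0 0 -1;0 0 0 0 0 0 -1;0 0 0 0 0 0 -1;0 0 0 0 0 0 -1"

```text
time: 19.22
ee_pos: [0.54, 0.1742, 0.229]
tcp_rot: [180.0, 0.1, 161.5]
wrist_force: [0.5, 0.4, -0.4]
opening: 0.0589
grasp_force: 27.2
```

```bash
python3 snap.py w9; python3 - <<'E'
import cv2
im=cv2.imread("pics/w9.png");cv2.imwrite("pics/w9c.png",cv2.resize(im[120:420,190:450],None,fx=2,fy=2,interpolation=cv2.INTER_CUBIC))
E
```

```text
19.2167 [0.54   0.1742 0.229 ] [1.7995e+02 7.0000e-02 1.6148e+02] cam [0.464 0.199 0.197] f [ 0.5  0.4 -0.4] 0.058917078834182096 27.196548942440586
```

View pics/w9c.png

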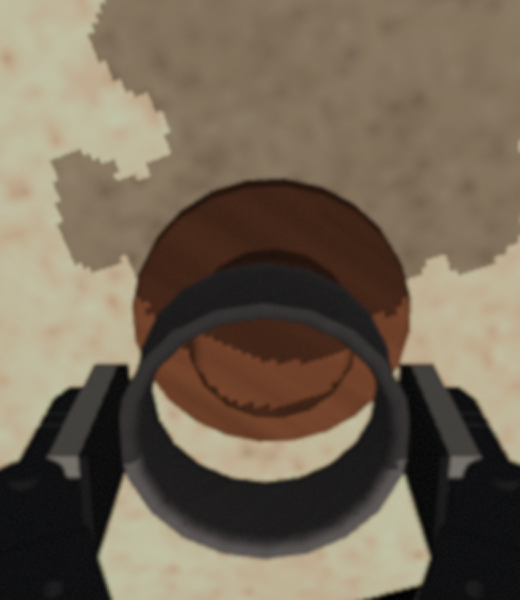

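```bash
python3 - <<'E'
from h import *; import pickle
from scipy.optimize import least_squares
c=pickle.load(open("pics/w9.pkl","rb"))
t=np.linspace(0,2*np.pi,180)
def ext(x,y,z,r):
    q=proj(c,np.c_[x+r*np.cos(t),y+r*np.sin(t),0*t+z]);q=(q-[190,120]+.25)*2
    return np.r_[q.min(0),q.max(0)]
for x,y in((.542,.173),(.542,.176)): print("disc",ext(x,y,.012,.041).round(),"boss",ext(x,y,.03,.0225).round())
for x,y in((.54,.1742),(.5425,.1735)): print("top",ext(x,y,.0735,.0305).round(),ext(x,y,.0735,.026).round(),"bot",ext(x,y,.0495,.0305).round())
# fit with free z too
def fit(obs,r,z,free):
    g=(lambda v:(ext(v[0],v[1],v[2] if free else z,r)-obs)[~np.isnan(obs)])
    return least_squares(g,[.54,.174,z]).x.round(4)
n=np.nan
print(fit(np.array([134,180,410,440.]),.041,.012,0),fit(np.array([134,180,410,440.]),.041,.012,1))
print(fit(np.array([122,n,408,557.]),.0305,.0735,0),fit(np.array([122,n,408,557.]),.0305,.0735,1))
E
```

```text
disc [121. 181. 407. 444.] boss [178. 268. 349. 424.]
disc [131. 178. 417. 442.] boss [189. 265. 360. 421.]
top [116. 294. 417. 557.] [138. 316. 394. 540.] bot [136. 254. 396. 487.]
top [117. 307. 416. 567.] [139. 328. 394. 550.] bot [138. 265. 395. 495.]
[0.5421 0.1754 0.012 ] [0.5438 0.1749 0.0071]
[0.5403 0.1739 0.0735] [0.5451 0.1723 0.0674]
```

Request:
carry_out:
  targets: "0 .045 0 0 0 0 -1;0 0 .1 0 0 0 -1;0 0 .2 0 0 0 -1;0 0 .2 0 0 0 -1;0 0 .2 0 0 0 -1;0 0 .13 0 0 0 -1;0 0 0 0 0 0 -1;0 0 0 0 0 0 -1"

```text
time: 19.93
ee_pos: [0.54, 0.1761, 0.1941]
tcp_rot: [-180.0, -0.1, 161.5]
wrist_force: [-0.2, -0.5, -1.3]
opening: 0.0585
grasp_force: 27.2
```

Request:
carry_out:
  targets: "0 0 .03 0 0 0 -1;0 0 .03 0 0 0 -1;0 0 .03 0 0 0 -1;0 0 .03 0 0 0 -1;0 0 0 0 0 0 -1;0 0 0 0 0 0 -1;0 0 0 0 0 0 -1;0 0 0 0 0 0 -1"

```text
time: 20.6
ee_pos: [0.5402, 0.1762, 0.1912]
tcp_rot: [180.0, 0.1, 161.5]
wrist_force: [-3.8, -0.7, 9.0]
opening: 0.0589
grasp_force: 28.3
```

Request:
carry_out:
  targets: "0 0 -.05 0 0 0 -.2;0 0 0 0 0 0 0.6;0 0 0 0 0 0 .8;0 0 0 0 0 0 1;0 0 0 0 0 0 1;0 0 -.1 0 0 0 1;0 0 -.4 0 0 0 1;0 0 -.6 0 0 0 1"

```text
time: 21.27
ee_pos: [0.5395, 0.1759, 0.2343]
tcp_rot: [-179.9, -0.2, 161.5]
wrist_force: [0.1, 0.2, 0.2]
opening: 0.0853
grasp_force: 0.0
```

Request:
carry_out:
  targets: "0 0 -.8 0 0 0 1;0 0 -.8 0 0 0 1;0 0 -.8 0 0 0 1;0 0 -.6 0 0 0 1;0 0 -.4 0 0 0 1;0 0 0 0 0 0 1;0 0 0 0 0 0 1;0 0 0 0 0 0 1"

```text
time: 21.93
ee_pos: [0.5401, 0.1761, 0.371]
tcp_rot: [-180.0, -0.0, 161.5]
wrist_force: [-0.1, -0.1, -0.4]
opening: 0.085
grasp_force: 0.0
```

```bash
python3 snap.py w10; python3 mv.py .4985 -.353 .375; python3 - <<'E'
import cv2,numpy as np
a=cv2.imread("pics/w10.png")[120:360,0:640]
cv2.imwrite("pics/w10c.png",cv2.resize(a,None,fx=1.25,fy=1.25))
E
```

```text
21.9333 [0.5401 0.1761 0.371 ] [-1.7996e+02 -5.0000e-02  1.6151e+02] cam [0.464 0.201 0.34 ] f [-0.1 -0.1 -0.4] 0.08498986613653414 0.0
time 21.98 pos [0.5401 0.1761 0.3706] units [ -3.211 -12.874  -0.1  ]
```

Request:
carry_out:
  targets: "-.1 -.3 0 0 0 0 1;-.15 -.5 0 0 0 0 1;-.2 -.8 0 0 0 0 1;-.2 -.8 0 0 0 0 1;-.2 -.8 0 0 0 0 1;-.2 -.8 0 0 0 0 1;-.2 -.8 0 0 0 0 1;-.2 -.8 0 0 0 0 1"

```text
time: 22.65
ee_pos: [0.5233, -0.0567, 0.371]
tcp_rot: [-180.0, -0.1, 161.5]
wrist_force: [0.7, -0.3, 0.4]
opening: 0.0854
grasp_force: 0.0
```

Request:
carry_out:
  targets: "-.2 -.8 0 0 0 0 1;-.2 -.8 0 0 0 0 1;-.2 -.8 0 0 0 0 1;-.2 -.8 0 0 0 0 1;-.2 -.8 0 0 0 0 1;-.2 -.8 0 0 0 0 1;-.2 -.8 0 0 0 0 1;-.2 -.8 0 0 0 0 1"

```text
time: 23.32
ee_pos: [0.5025, -0.3198, 0.3709]
tcp_rot: [180.0, -0.1, 161.5]
wrist_force: [0.3, 0.2, -0.3]
opening: 0.0857
grasp_force: 0.0
```

Request:
carry_out:
  targets: "-.15 -.5 0 0 0 0 1;0 -.3 0 0 0 0 1;0 -.07 0 0 0 0 1;0 0 0 0 0 0 1;0 0 0 0 0 0 1;0 0 0 0 0 0 1;0 0 0 0 0 0 1;0 0 0 0 0 0 1"

```text
time: 23.98
ee_pos: [0.4985, -0.3518, 0.3722]
tcp_rot: [-180.0, 0.0, 161.6]
wrist_force: [-0.3, -0.3, 0.1]
opening: 0.0854
grasp_force: 0.0
```

```bash
python3 snap.py w11; python3 mv.py .4985 -.3535 .219
```

```text
23.9833 [ 0.4985 -0.3518  0.3722] [-1.8000e+02  2.0000e-02  1.6158e+02] cam [ 0.423 -0.327  0.341] f [-0.3 -0.3  0.1] 0.08543796587888826 0.0
time 24.03 pos [ 0.4985 -0.3519  0.3721] units [-0.011 -0.037  3.829]
```

Request:
carry_out:
  targets: "0 -.04 .4 0 0 0 1;0 0 .7 0 0 0 1;0 0 .8 0 0 0 1;0 0 .8 0 0 0 1;0 0 .6 0 0 0 1;0 0 .4 0 0 0 1;0 0 .13 0 0 0 1;0 0 0 0 0 0 1"
  newtons: 25

```text
time: 24.7
ee_pos: [0.4975, -0.3537, 0.2174]
tcp_rot: [180.0, -0.1, 161.5]
wrist_force: [-0.6, -0.4, 0.5]
opening: 0.0855
grasp_force: 0.0
```

Request:
carry_out:
  targets: "0 0 0 0 0 0 .85;0 0 0 0 0 0 .7;0 0 0 0 0 0 .6;0 0 0 0 0 0 .4;0 0 0 0 0 0 .2;0 0 0 0 0 0 .2;0 0 0 0 0 0 -1;0 0 0 0 0 0 -1"

```text
time: 25.37
ee_pos: [0.4983, -0.3543, 0.221]
tcp_rot: [-180.0, 0.2, 161.5]
wrist_force: [-1.0, 2.4, 6.7]
opening: 0.0673
grasp_force: 26.6
```

Request:
carry_out:
  targets: "0 0 -.05 0 0 0 -1;0 0 -.1 0 0 0 -1;0 0 -.2 0 0 0 -1;0 0 -.3 0 0 0 -1;0 0 -.35 0 0 0 -1;0 0 0 0 0 0 -1;0 0 0 0 0 0 -1;0 0 0 0 0 0 -1"

```text
time: 26.03
ee_pos: [0.4977, -0.3542, 0.2585]
tcp_rot: [-180.0, -0.0, 161.5]
wrist_force: [0.2, 0.1, -1.1]
opening: 0.0671
grasp_force: 28.5
```

```bash
python3 snap.py w12; python3 mv.py .569 -.191 .29
```

```text
26.0333 [ 0.4977 -0.3542  0.2585] [-180.    -0.   161.5] cam [ 0.422 -0.329  0.227] f [ 0.2  0.1 -1.1] 0.06710474499696943 28.511090758256614
time 26.08 pos [ 0.4976 -0.3541  0.2581] units [-0.398  4.434 -0.798]
```

Request:
carry_out:
  targets: "0 0 -.4 0 0 0 -1;0 0 -.4 0 0 0 -1;-.05 .3 0 0 0 0 -1;-.05 .5 0 0 0 0 -1;-.05 .6 0 0 0 0 -1;-.05 .7 0 0 0 0 -1;-.05 .7 0 0 0 0 -1;-.05 .6 0 0 0 0 -1"

```text
time: 26.75
ee_pos: [0.5527, -0.2269, 0.2893]
tcp_rot: [180.0, -0.1, 161.5]
wrist_force: [-0.3, -0.3, -0.8]
opening: 0.0671
grasp_force: 28.6
```

Request:
carry_out:
  targets: "-.05 .5 0 0 0 0 -1;-.05 .4 0 0 0 0 -1;0 .13 0 0 0 0 -1;0 0 .2 0 0 0 -1;0 0 .3 0 0 0 -1;0 0 .1 0 0 0 -1;0 0 0 0 0 0 -1;0 0 0 0 0 0 -1"

```text
time: 27.42
ee_pos: [0.5686, -0.1919, 0.2659]
tcp_rot: [-180.0, -0.1, 161.4]
wrist_force: [0.1, -0.0, -0.4]
opening: 0.0668
grasp_force: 28.6
```

```bash
python3 snap.py w13; python3 - <<'E'
import cv2,numpy as np
rd=lambda n:cv2.imread(f"pics/{n}.png")
a=cv2.resize(rd("w13")[120:420,180:480],None,fx=2,fy=2,interpolation=cv2.INTER_CUBIC)
b=rd("w12")[200:400,220:420]; d=rd("w10")[180:380,220:420]
from h import *
s=cv2.resize(camera("side")[:,:,::-1][200:350,250:400],(200,200))
cv2.imwrite("pics/col.png",np.hstack([a,np.vstack([b,d,s])]))
E
```

```text
27.4167 [ 0.5686 -0.1919  0.2659] [-1.8000e+02 -8.0000e-02  1.6144e+02] cam [ 0.493 -0.167  0.234] f [ 0.1 -0.  -0.4] 0.06682993599457489 28.59698878135532
```

View pics/col.png

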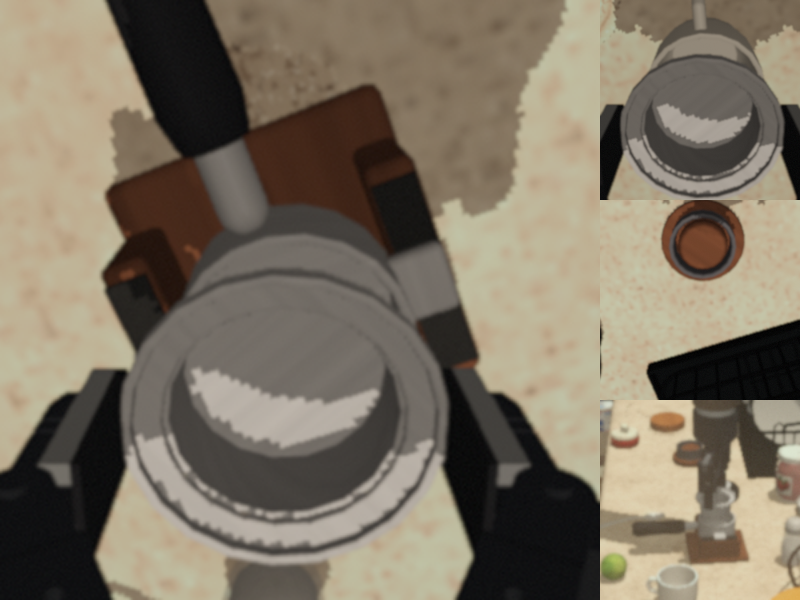

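The collage shows the funnel down round its boss. The basket is level in the grip above the bowl, with its flange spanning 122–447 by 270–563 and the rim's near arc apex at about (292,235).

```bash
python3 - <<'E'
from h import *; import pickle
t=np.linspace(0,2*np.pi,360)
def ext(c,x,y,z,r,o,s):
    q=proj(c,np.c_[x+r*np.cos(t),y+r*np.sin(t),0*t+z]);q=(q-o)*s
    i=q[:,1].argmin(); return np.r_[q.min(0),q.max(0),q[i]].round()
c=pickle.load(open("pics/w13.pkl","rb"))
for p in((.5686,-.1919),(.5706,-.1919)): print("flange",p,ext(c,*p,.1085,.0345,[180,120],2),"under",ext(c,*p,.103,.0345,[180,120],2))
for p in((.5695,-.1905),(.5695,-.1885)): print("rim",p,ext(c,*p,.066,.033,[180,120],2), "bowl low",ext(c,*p,.039,.033,[180,120],2))
# points of rim arc left/right at row 290
for p in((.5695,-.1905),(.5695,-.1885)):
    q=(proj(c,np.c_[p[0]+.033*np.cos(t),p[1]+.033*np.sin(t),0*t+.066])-[180,120])*2
    for row in(260,290): print(p,row,np.sort(q[np.abs(q[:,1]-row)<2.5][:,0]).round())
im=cv2.imread("pics/w13.png"); a=cv2.resize(im[120:420,180:480],None,fx=2,fy=2,interpolation=cv2.INTER_CUBIC)
g=cv2.cvtColor(a,6)
for row in(260,280): print(row,g[row,160:440:4])
print(g[190:290:3,290])
E
```

```text
flange (0.5686, -0.1919) [119. 272. 455. 567. 287. 272.] under [124. 263. 449. 549. 287. 263.]
flange (0.5706, -0.1919) [122. 281. 457. 574. 290. 281.] under [128. 272. 451. 556. 290. 272.]
rim (0.5695, -0.1905) [167. 222. 418. 450. 293. 222.] bowl low [182. 196. 401. 400. 292. 196.]
rim (0.5695, -0.1885) [174. 219. 425. 448. 300. 219.] bowl low [188. 194. 408. 399. 298. 194.]
(0.5695, -0.1905) 260 [197. 199. 200. 385. 386. 388.]
(0.5695, -0.1905) 290 [177. 178. 406. 407. 408.]
(0.5695, -0.1885) 260 [202. 203. 205. 206. 394. 395. 397. 398.]
(0.5695, -0.1885) 290 [184. 184. 415. 416.]
260 [ 24  24  23  24  30  46  50  49  48  64  63  61  62  63  77 100 112 111
 109 110 110 109 110 110 109 110 110 111 112 112 112 112 112 112 112 112
 112 111 111 111 112 112 112 111 112 111 110 108 106 106 107 111 113 108
  89  68  64  72  85  95 101 106 111 113 112 112 113 113 113 114]
280 [ 23  23  25  24  24  24  27  47  59  81 105 107 102 105 100  86  74  72
  70  76  81  88  94 102 107 110 112 113 111 112 112 115 116 116 116 116
 114 112 110 109 107 102  90  78  75  77  88  95 105 108 111 111 110 110
 109 101 108 114 105  85 106 112 113 114 115 113 111 111 112 113]
[ 45  47  47  46  49  58  63  64  64  63  64  63  64  64  68  97 114 110
 107 109 110 111 113 112 112 109  92  72  75 103 115 113 109 109]
```

Request:
carry_out:
  targets: "-.065 .065 0 0 0 0 -1;0 0 .1 0 0 0 -1;0 0 .15 0 0 0 -1;0 0 .15 0 0 0 -1;0 0 .15 0 0 0 -1;0 0 .1 0 0 0 -1;0 0 0 0 0 0 -1;0 0 0 0 0 0 -1"

```text
time: 28.18
ee_pos: [0.5723, -0.1895, 0.2403]
tcp_rot: [180.0, -0.0, 161.5]
wrist_force: [-0.2, 0.2, -0.1]
opening: 0.067
grasp_force: 28.6
```

Request:
carry_out:
  targets: "0 0 .08 0 0 0 -1;0 0 .08 0 0 0 -1;0 0 .06 0 0 0 -1;0 0 .04 0 0 0 -1;0 0 .02 0 0 0 -1;0 0 .02 0 0 0 -1;0 0 0 0 0 0 -1;0 0 0 0 0 0 -1"

```text
time: 28.85
ee_pos: [0.5724, -0.1896, 0.2291]
tcp_rot: [-180.0, 0.0, 161.5]
wrist_force: [-2.2, 1.2, 5.0]
opening: 0.0668
grasp_force: 28.8
```

Request:
carry_out:
  targets: "0 0 -.02 0 0 0 .7;0 0 0 0 0 0 .9;0 0 0 0 0 0 1;0 0 0 0 0 0 1;0 0 0 0 0 0 1;0 0 -.1 0 0 0 1;0 0 -.4 0 0 0 1;0 0 -.6 0 0 0 1"

```text
time: 29.52
ee_pos: [0.5719, -0.1894, 0.272]
tcp_rot: [-180.0, -0.2, 161.5]
wrist_force: [-0.7, 0.1, 0.4]
opening: 0.0855
grasp_force: 0.0
```

Request:
carry_out:
  targets: "0 0 -.8 0 0 0 1;0 0 -.8 0 0 0 1;0 0 -.8 0 0 0 1;0 0 -.3 0 0 0 1;0 0 0 0 0 0 1;0 0 0 0 0 0 1;0 0 0 0 0 0 1;0 0 0 0 0 0 1"

```text
time: 30.18
ee_pos: [0.5723, -0.1895, 0.3799]
tcp_rot: [-180.0, -0.1, 161.5]
wrist_force: [-0.1, 1.3, -0.1]
opening: 0.0854
grasp_force: 0.0
```

```bash
python3 snap.py w14; python3 mv.py .498 -.354 .37; python3 - <<'E'
from h import *; import pickle
c=pickle.load(open("pics/w14.pkl","rb")); t=np.linspace(0,2*np.pi,360)
im=cv2.imread("pics/w14.png",0).astype(float); gx=cv2.GaussianBlur(im,(0,0),1)
G=np.hypot(cv2.Sobel(gx,-1,1,0),cv2.Sobel(gx,-1,0,1)).astype(np.float32)
def score(x,y,z,r):
    q=proj(c,np.c_[x+r*np.cos(t),y+r*np.sin(t),0*t+z]).astype(np.float32)
    return cv2.remap(G,q[None,:,0],q[None,:,1],1).mean()
for nm,z,cx,cy,rs in (("flange",.070,.5724,-.1905,(.0325,.0335,.0345)),("cup rim",.058,.498,-.354,(.031,.032)),):
    best=sorted([(score(cx+a,cy+b,zz,r),cx+a,cy+b,zz,r) for a in np.arange(-.008,.0085,.001) for b in np.arange(-.008,.0085,.001) for zz in (z-.004,z,z+.004) for r in rs])[-3:]
    print(nm,np.round(best,4))
E
```

```text
30.1833 [ 0.5723 -0.1895  0.3799] [-1.8000e+02 -1.3000e-01  1.6151e+02] cam [ 0.497 -0.165  0.349] f [-0.1  1.3 -0.1] 0.08541819522177801 0.0
time 30.23 pos [ 0.5723 -0.1895  0.38  ] units [ 0.457 -4.489  0.252]
flange [[ 1.140342e+02  5.734000e-01 -1.915000e-01  7.000000e-02  3.450000e-02]
 [ 1.151956e+02  5.724000e-01 -1.905000e-01  7.400000e-02  3.450000e-02]
 [ 1.161907e+02  5.734000e-01 -1.905000e-01  7.000000e-02  3.450000e-02]]
cup rim [[ 1.389726e+02  4.980000e-01 -3.540000e-01  5.400000e-02  3.100000e-02]
 [ 1.394822e+02  4.990000e-01 -3.530000e-01  5.400000e-02  3.100000e-02]
 [ 1.449596e+02  4.990000e-01 -3.540000e-01  5.400000e-02  3.100000e-02]]
```

Request:
carry_out:
  targets: ".05 -.3 0 0 0 0 1;.06 -.5 0 0 0 0 1;.06 -.7 0 0 0 0 1;.06 -.8 0 0 0 0 1;.06 -.8 0 0 0 0 1;.06 -.7 0 0 0 0 1;.06 -.5 0 0 0 0 1;.03 -.2 0 0 0 0 1"

```text
time: 30.9
ee_pos: [0.4968, -0.3575, 0.3807]
tcp_rot: [-180.0, -0.1, 161.4]
wrist_force: [-0.4, 0.3, 0.1]
opening: 0.0856
grasp_force: 0.0
```

Request:
carry_out:
  targets: "0 0 .6 0 0 0 1;0 0 .8 0 0 0 1;0 0 .8 0 0 0 1;0 0 .6 0 0 0 1;0 0 0 0 0 0 1;0 0 0 0 0 0 1;0 0 0 0 0 0 1;0 0 0 0 0 0 1"
  newtons: 35

```text
time: 31.57
ee_pos: [0.4991, -0.3549, 0.2719]
tcp_rot: [-179.9, 0.2, 161.5]
wrist_force: [-0.6, 0.7, 0.9]
opening: 0.0854
grasp_force: 0.0
```

```bash
python3 mv.py .4985 -.354 .198
```

```text
time 31.57 pos [ 0.4991 -0.3549  0.2719] units [0.026 0.019 1.847]
```

Request:
carry_out:
  targets: ".02 .02 .3 0 0 0 1;0 0 .5 0 0 0 1;0 0 .5 0 0 0 1;0 0 .4 0 0 0 1;0 0 .15 0 0 0 1;0 0 0 0 0 0 1;0 0 0 0 0 0 .8;0 0 0 0 0 0 .6"

```text
time: 32.23
ee_pos: [0.4985, -0.3539, 0.1969]
tcp_rot: [-180.0, 0.1, 161.5]
wrist_force: [-0.2, 0.5, -0.5]
opening: 0.0684
grasp_force: 0.0
```

Request:
carry_out:
  targets: "0 0 0 0 0 0 .5;0 0 0 0 0 0 .3;0 0 0 0 0 0 0;0 0 0 0 0 0 -1;0 0 0 0 0 0 -1;0 0 0 0 0 0 -1;0 0 -.1 0 0 0 -1;0 0 -.2 0 0 0 -1"

```text
time: 32.9
ee_pos: [0.4979, -0.3535, 0.2072]
tcp_rot: [180.0, -0.1, 161.5]
wrist_force: [0.7, 0.5, -1.6]
opening: 0.0624
grasp_force: 38.8
```

Request:
carry_out:
  targets: "0 0 -.4 0 0 0 -1;0 0 -.6 0 0 0 -1;0 0 -.8 0 0 0 -1;0 0 -.8 0 0 0 -1;0 0 -.5 0 0 0 -1;0 0 -.2 0 0 0 -1;0 0 0 0 0 0 -1;0 0 0 0 0 0 -1"

```text
time: 33.57
ee_pos: [0.4981, -0.3537, 0.3387]
tcp_rot: [180.0, -0.0, 161.5]
wrist_force: [0.3, 0.5, -2.5]
opening: 0.0625
grasp_force: 38.9
```

```bash
python3 snap.py w15; python3 mv.py .36 .20 .33;python3 mv.py .49 .359 .33
```

```text
33.5667 [ 0.4981 -0.3537  0.3387] [ 1.7999e+02 -4.0000e-02  1.6150e+02] cam [ 0.422 -0.329  0.307] f [ 0.3  0.5 -2.5] 0.062487367814656185 38.90840992356971
time 33.62 pos [ 0.498  -0.3536  0.3378] units [ 7.662 12.031  0.218]
time 33.62 pos [ 0.498  -0.3536  0.3378] units [ 5.841 16.832  0.216]
```

Request:
carry_out:
  targets: ".1 .3 0 0 0 0 -1;.2 .5 0 0 0 0 -1;.3 .75 0 0 0 0 -1;.3 .75 0 0 0 0 -1;.3 .75 0 0 0 0 -1;.3 .75 0 0 0 0 -1;.3 .75 0 0 0 0 -1;.3 .75 0 0 0 0 -1"

```text
time: 34.28
ee_pos: [0.4848, -0.124, 0.3379]
tcp_rot: [-180.0, -0.1, 161.5]
wrist_force: [1.0, 0.4, -1.4]
opening: 0.0628
grasp_force: 38.9
```

Request:
carry_out:
  targets: ".3 .75 0 0 0 0 -1;.3 .75 0 0 0 0 -1;.3 .75 0 0 0 0 -1;.3 .75 0 0 0 0 -1;.3 .75 0 0 0 0 -1;.3 .75 0 0 0 0 -1;.3 .75 0 0 0 0 -1;.3 .75 0 0 0 0 -1"

```text
time: 34.95
ee_pos: [0.4696, 0.1339, 0.338]
tcp_rot: [-179.9, -0.1, 161.5]
wrist_force: [0.6, 0.9, -2.3]
opening: 0.0626
grasp_force: 38.9
```

Request:
carry_out:
  targets: ".3 .75 0 0 0 0 -1;.3 .75 0 0 0 0 -1;.3 .7 0 0 0 0 -1;.1 .5 0 0 0 0 -1;.1 .3 0 0 0 0 -1;0 0 0 0 0 0 -1;0 0 0 0 0 0 -1;0 0 0 0 0 0 -1"

```text
time: 35.62
ee_pos: [0.467, 0.2591, 0.339]
tcp_rot: [-179.9, -0.0, 161.5]
wrist_force: [-0.6, 0.5, -2.0]
opening: 0.063
grasp_force: 39.0
```

```bash
python3 snap.py w16; python3 - <<'E'
from h import *; import pickle
c1=pickle.load(open("pics/w1.pkl","rb"));print("cake",onz(c1,(467,168),.04))
t=np.linspace(0,2*np.pi,360)
for nme in("w10","w16"):
    c=pickle.load(open(f"pics/{nme}.pkl","rb"))
    im=cv2.imread(f"pics/{nme}.png"); hsv=cv2.cvtColor(im,40)
    m=cv2.inRange(hsv,(5,130,90),(18,255,255))
    n,l,s,ce=cv2.connectedComponentsWithStats(m)
    for i in range(1,n):
        if s[i,4]>800: print(nme,s[i],ce[i].round(1),onz(c,ce[i],.022).round(4))
    for x,y in((.49,.36),):
        q=proj(c,np.c_[x+.043*np.cos(t),y+.043*np.sin(t),0*t+.022]);print("pred",q.min(0).round(),q.max(0).round(),q.mean(0).round())
E
python3 mv.py .491 .361 .33
```

```text
35.6167 [0.467  0.2591 0.339 ] [-1.7994e+02 -3.0000e-02  1.6148e+02] cam [0.391 0.284 0.308] f [-0.6  0.5 -2. ] 0.06295382691622223 39.029434788171784
cake [0.39069566 0.26478316 0.04      ]
w10 [ 470   45  103  108 8633] [521.1  98.6] [0.4931 0.3653 0.022 ]
w10 [ 301  205   45   44 1518] [322.6 226.5] [0.5448 0.1742 0.022 ]
pred [461.  38.] [568. 151.] [514.  96.]
w16 [ 405  171  101   96 7523] [455.4 218.5] [0.4922 0.3667 0.022 ]
pred [395. 166.] [500. 267.] [447. 218.]
time 35.67 pos [0.4671 0.2588 0.3392] units [0.246 2.611 0.229]
```

Request:
carry_out:
  targets: ".05 .4 0 0 0 0 -1;.05 .6 0 0 0 0 -1;.05 .6 0 0 0 0 -1;.05 .6 0 0 0 0 -1;.05 .4 0 0 0 0 -1;0 .11 .2 0 0 0 -1;0 0 .5 0 0 0 -1;0 0 .6 0 0 0 -1"

```text
time: 36.33
ee_pos: [0.4926, 0.365, 0.2878]
tcp_rot: [179.9, 0.1, 161.5]
wrist_force: [0.1, 0.2, -1.9]
opening: 0.0627
grasp_force: 39.3
```

Request:
carry_out:
  targets: "0 0 .6 0 0 0 -1;0 0 .4 0 0 0 -1;0 0 .25 0 0 0 -1;0 0 .15 0 0 0 -1;0 0 0 0 0 0 -1;0 0 0 0 0 0 -1;0 0 0 0 0 0 -1;0 0 0 0 0 0 -1"

```text
time: 37.0
ee_pos: [0.4923, 0.3659, 0.2328]
tcp_rot: [179.9, 0.1, 161.5]
wrist_force: [-0.1, 0.9, -1.3]
opening: 0.0625
grasp_force: 39.2
```

```bash
python3 snap.py w17; python3 - <<'E'
from h import *; import pickle
c=pickle.load(open(f"pics/w17.pkl","rb"))
im=cv2.imread(f"pics/w17.png"); m=cv2.inRange(cv2.cvtColor(im,40),(5,110,50),(18,255,255))
n,l,s,ce=cv2.connectedComponentsWithStats(m)
t=np.linspace(0,2*np.pi,360)
for i in range(1,n):
    if s[i,4]>300: print(s[i])
for x,y in((.4925,.365),):
    q=proj(c,np.c_[x+.043*np.cos(t),y+.043*np.sin(t),0*t+.022]);print("pred",q.min(0).round(),q.max(0).round())
E
python3 mv.py .4925 .365 .2195
```

```text
37.0 [0.4923 0.3659 0.2328] [1.7991e+02 7.0000e-02 1.6150e+02] cam [0.417 0.391 0.201] f [-0.1  0.9 -1.3] 0.06247938153911363 39.224562025665364
[ 253  203  148  101 5758]
[  16  373   83   44 1149]
[ 23 419  33  31 514]
pred [244. 206.] [398. 348.]
time 37.05 pos [0.4923 0.3659 0.2326] units [-0.012 -0.021  0.328]
```

Request:
carry_out:
  targets: "0 .05 .1 0 0 0 -1;0 0 .1 0 0 0 -1;0 0 .08 0 0 0 -1;0 0 .04 0 0 0 -1;0 0 .03 0 0 0 -1;0 0 0 0 0 0 -1;0 0 0 0 0 0 -1;0 0 0 0 0 0 -1"

```text
time: 37.72
ee_pos: [0.4924, 0.3677, 0.2188]
tcp_rot: [180.0, 0.0, 161.5]
wrist_force: [-5.5, -2.8, 10.5]
opening: 0.0624
grasp_force: 40.3
```

Contact came at the expected height. Release and retreat.

Request:
carry_out:
  targets: "0 0 -.03 0 0 0 -1;0 0 0 0 0 0 .5;0 0 0 0 0 0 .8;0 0 0 0 0 0 1;0 0 0 0 0 0 1;0 0 0 0 0 0 1;0 0 -.2 0 0 0 1;0 0 -.5 0 0 0 1"

```text
time: 38.38
ee_pos: [0.4921, 0.3673, 0.2446]
tcp_rot: [-179.8, -0.2, 161.5]
wrist_force: [-0.1, 0.1, 0.5]
opening: 0.0853
grasp_force: 0.0
```

Request:
carry_out:
  targets: "0 0 -.8 0 0 0 1;0 0 -.8 0 0 0 1;0 0 -.8 0 0 0 1;0 0 -.8 0 0 0 1;0 0 -.4 0 0 0 1;0 0 0 0 0 0 1;0 0 0 0 0 0 1;0 0 0 0 0 0 1"

```text
time: 39.05
ee_pos: [0.4927, 0.3677, 0.3899]
tcp_rot: [-180.0, -0.0, 161.5]
wrist_force: [-0.1, 0.9, 0.2]
opening: 0.0857
grasp_force: 0.0
```

```bash
python3 snap.py w18; python3 - <<'E'
from h import *; import pickle
t=np.linspace(0,2*np.pi,360)
def det(src,items):
    if src in("scene","side"): c=get_calibration(src); im=camera(src)[:,:,::-1]
    else: c=pickle.load(open(f"pics/{src}.pkl","rb")); im=cv2.imread(f"pics/{src}.png")
    g=cv2.GaussianBlur(cv2.cvtColor(np.ascontiguousarray(im),6).astype(float),(0,0),1)
    G=np.hypot(cv2.Sobel(g,-1,1,0),cv2.Sobel(g,-1,0,1)).astype(np.float32)
    for nm,x0,y0,z,r in items:
        best=max((cv2.remap(G,*[v[None].astype(np.float32) for v in proj(c,np.c_[x0+a+r*np.cos(t),y0+b+r*np.sin(t),0*t+z]).T],1).mean(),x0+a,y0+b) for a in np.arange(-.02,.021,.001) for b in np.arange(-.02,.021,.001))
        print(src,nm,np.round(best,4))
det("w18",[("cup rim",.4925,.367,.080,.032),("coaster",.4925,.367,.022,.043)])
det("w10",[("funnel top",.542,.175,.036,.0305),("stand",.542,.175,.012,.041)])
det("w14",[("flange",.573,-.19,.0715,.0345)])
det("w6",[("seat",.592,.004,.02,.038),("foot",.592,.004,.028,.023)])
cv2.imwrite("pics/fin.png",camera("scene")[:,:,::-1])
print(monitor.get_obs()["wrist_force"])
E
```

```text
39.05 [0.4927 0.3677 0.3899] [-1.7995e+02 -3.0000e-02  1.6151e+02] cam [0.417 0.393 0.358] f [-0.1  0.9  0.2] 0.08568711186769296 0.0
w18 cup rim [98.0015  0.4875  0.366 ]
w18 coaster [103.4632   0.4935   0.368 ]
w10 funnel top [92.5675  0.54    0.17  ]
w10 stand [1.80992e+02 5.42000e-01 1.75000e-01]
w14 flange [118.5386   0.573   -0.191 ]
w6 seat [2.094014e+02 5.940000e-01 3.000000e-03]
w6 foot [ 1.760994e+02  6.100000e-01 -2.000000e-03]
[ 0.08094706  0.44207927 -0.78649035]
```

```bash
python3 -c "
from workcell import bot
print(bot.job_done())"
```

```text
the job is handed in; nothing more can be done
None
```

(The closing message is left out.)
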